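# Hook and snap the battery cover back onto a field data logger

### The arm

A 7-joint arm with a two-finger parallel gripper is mounted at the origin on a cart in front of the work surface, level with it; the furniture and walls round the work are solid. World frame = base frame: x ahead of the robot, y to its left, z up, the work surface at z = 0. Lengths are in m, angles in rad, forces in N, time in s.
With the tool pointing down it reaches from about 0.4 to 0.85 m from the base axis. Payload 6.9 kg.
Tool frame: the origin (TCP) lies midway between the tips of the shut fingers; the grasp point (between the pads) lies behind it (ctrl.pinch_z is the z of the grasp point in the tool frame, in m); z points along the fingers, y is the line along which they close (so a half turn about z gives the same grasp; the last joint's range is limited). The gripper opens to 85 mm and grips with 20 to 120 N. Pads are 22 mm wide; open, the fingers measure 114 mm over their backs; the gripper's body (76 mm by 85 mm) begins 54 mm behind the grasp point. The pads swing forward as they close: fully open they stand 13 mm farther back than shut.
Start: joints at [-0.999, 0.507, -0.238, 1.5, 0.126, 1.149, -0.155], TCP at [0.281, 0.558, 0.231] pointing down, gripper open.
Joint ranges: [-3.08, 3.08], [-0.24, 2.05], [-1.43, 1.35], [0, 2.5], [-1.52, 4.66], [0.17, 1.96], [-2.89, 2.89]. Speed limits (rad/s): [2.39, 2.39, 3.14, 3.14, 3.14, 3.14, 3.14].

### API

Orientations are given as a unit quaternion [w, x, y, z].
In Python, from station import ctrl, get_state, vision, ticket, models gives the robot as it stands. Calls block until the motion is done:
- ctrl.movep(position, orientation): joint-space move of the TCP to a pose.
- ctrl.movel(position, frame=None, max_speed=0.15): straight line of the TCP; frame=None keeps the orientation; max_speed is the mean speed in m/s.
- ctrl.set_joints(angles): joint-space move.
- ctrl.ungrasp() and ctrl.close_gripper(force=None): open the fingers fully, or close them until they stop; force is the grip in N (None keeps the last).
- ctrl.pause(seconds).
- ctrl.ik(position, orientation): joint angles nearest the present ones, or None.
- get_state(): the state.
- vision.grab_frame(name): name is "side" or "top"; returns (picture, depth): 384x512x3 uint8, blue, green, red; 384x512 float32, m along the optical axis (not along the pixel's ray), 0 where there is no reading.
- vision.camera_info(name): a dict with "mtx" (3x3 intrinsics, pixels), "R" (3x3) and "t" (3): a world point X has camera coordinates R X + t. Camera axes: x right, y down, z forward; pixel columns grow to the right and rows downward; lengths in m; the calibration is good to about 2 mm. A picture is of the moment at which its call begins. camera_info takes no time and is no camera call.
A pose or a line that the arm cannot do raises ctrl.Unreachable and nothing moves.
- ticket.close_job(): hands the job in; it is judged then, once.
Trained networks look in the newest picture that a camera, given by its name, has taken for a name from the list of things; names that differ only in an ending like _2 or _b are one class to them, and where a whole thing is asked for, a point or a joint stands for the part that bears it (a point fixed in the world has none). Each returns a list of dicts, best first, with "p" (0 to 1); they miss things now and then, are a little off and sometimes report something else, mostly with a low value. They report only what shows in the picture. A call takes as long as a camera call. They do not tell look-alikes from the thing itself.
- models.recognise(camera, target): "point" ([column, row] in pixels, amid what is visible of it).
- models.masks_of(camera, target): "mask" (384x512 bool, what is visible of it) and "point" ([column, row] in pixels, amid what is visible of it).
The state is a dict: "time": time; "qpos": joint angles; "qd": joint speeds; "tau": joint torques, N m; "tcp_pos": TCP position; "eef_rot": TCP orientation; "contact_force": force on the tool from outside, world axes, zero at the start; "wrist_torque": the same for the moment, N m; "width": finger opening in m; "gripper_force": force on a finger pad.
Only numpy, scipy, OpenCV 4.12 (cv2) and the standard library are available. Lean on these libraries where they do the work, as an engineer would, in place of code of your own. Each camera call takes 0.05 s, during which the arm holds its last target. There are 200 camera calls.

### The job

The data logger's battery bay has just been fitted with fresh cells and its cover lies upside down on the bench. Turn the cover over and fit it: first hook its lower lip behind the ledge under the bay, then swing its top edge shut until the catch snaps over it and the cover sits flush. Let go of everything and leave the bottle, vial, beaker and sample pot standing where they are.

Things in the scene. Friction and masses are not known exactly. Their poses are not given: they have to be found in the camera images.
- logger: yellow wedge-shaped data logger, heavy, does not move: 132 mm wide, 100 deep at its foot, 126 high. Origin: middle of its underside; y level along its battery face, x to its back, z up. The face (towards -x) leans back 25 degrees. Behind the work, from 0.58 m ahead, stand a balance with a pot, 0.17 m high (left), and a wooden case (right); a wall at the right, y = -0.58 m
- logger_bay: frame of the sloping face. Origin: foot of the face, middle, on the ledge's floor, 26 mm above the bench. x into the face, square to it; y level; z up along the face. Face: plane x = 0, z = -24 to 110, y = -66 to 66 mm; two green cells sit behind it in an opening 40 mm wide, z = 14 to 84. Fitted, the cover's x is this -z, its y this y, its z this x, and its rim touches the face
- ledge (a point): top rear edge of the hook ledge's rail, middle: x = -12, y = 0, z = 9.3 mm of the bay (same axes). The ledge, 44 mm wide (y = -22 to 22), sticks out of the face below the opening: a shelf 5 mm thick, top at z = 0, x = -15 to 0, with the rail on its front edge, x = -15 to -12. Nothing is in front of the rail or under the ledge
- groove (a point): where the lip belongs: floor of the groove between the rail and the face, at x = -2, y = 0, z = 0 mm of the bay (same axes). The floor is 5 mm wide (x = -5 to 0); from there a ramp rises to the rail's top rear edge, so the groove's mouth is 12 mm wide. The fitted cover's front wall hangs in front of the rail, its side walls pass the ledge's ends
- cover: grey battery cover, a tray 92 x 58 x 22 mm, 0.08 to 0.13 kg, loose; at the start upside down, flat outer face on the bench. Origin: middle of the outer face. x lengthwise to the lip end (lower end once fitted), y across, z from the outer face to the hollow (up at the start). Outer sides plain and parallel, y = -29 and 29, z = 0 to 22; front wall 3 mm, side walls 4 mm thick
- cover_lip (a point): middle of the lip's end: x = 46, y = 0, z = 20 mm of the cover (same axes). The lip is a bar 50 mm wide between the side walls, z = 18 to 22, x = 36 to 46; the gap between it and the front wall (z = 3 to 18) takes the rail. Walls and lip end level at x = 46, so the cover stands by itself on that end (58 x 22 mm). Fitted, this point is at point groove
- cover_strike (a point): middle of the end of the strike plate: x = -53, y = 0, z = 20 mm of the cover (same axes). The plate, 24 mm wide, z = 18 to 22, sticks out 7 mm beyond the top wall's end (x = -46). The cover's centre of mass is at x = -1, z = 8 mm. Fitted, this point is at x = -2, y = 0, z = 99 mm of the bay
- catch_nose (a point): underside of the black catch's nose at its rear edge: x = -5.6, y = 0, z = 95 mm of the bay with the catch down. The nose is 18 mm wide and sticks out to x = -16; its sloping front leads the strike plate in from in front
- catch (a joint): sprung catch above the bay, slides up along the face: 0 m = down, its rest, also when it holds the cover; up to 0.008 m. 2.4 N at rest, 0.4 N more per mm. A push of 5 to 8 N on the upper part of the hooked cover lifts it about 4 mm, then it drops in front of the strike plate and locks. A hooked cover let go while still upright falls out forwards
- wash_bottle: white wash bottle with a red bent spout, 68 x 95 mm, 200 mm high (leave alone). Origin: its underside, 13 mm from the axis of the bottle, which lies on the +y side; z up
- vial_4: small vial with a black cap, 33 mm across, 70 mm high (leave alone). Origin: middle of its underside; z up
- beaker: milky beaker with a stirrer, 78 mm across, 105 mm high (leave alone). Origin: middle of its underside; z up
- sample_pot: white lidded sample pot, 67 mm across, 54 mm high (leave alone). Origin: middle of its underside; z up
There are look-alikes about, which are no part of the job. Of the things shaped like the cover, the grey one is meant.

How it is judged:
On the way:
1. the cover's lip is down behind the ledge's rail while its top edge still stands open (z of cover_lip in the frame of logger_bay between -0.004 and 0.007 m and x of cover_lip in the frame of logger_bay between -0.01 and 0.002 m and y of cover_lip in the frame of logger_bay between -0.005 and 0.005 m and angle between the z axis of cover and the x axis of logger_bay, either way round between 0.07 and 0.7 rad), for 0.1 s.
At the end, for the whole second after the job is handed in: the cover sits flush on the logger: lip in the groove behind the rail (within 4 mm of its place outwards and upwards, 5 mm sideways), square to the face within 3 degrees, its top edge within 3 mm of its place and locked by the catch, which is fully down again (within 1.5 mm); cover at rest (z of cover_lip in the frame of logger_bay between -0.004 and 0.004 m and x of cover_lip in the frame of logger_bay between -0.006 and 0.002 m and y of cover_lip in the frame of logger_bay between -0.005 and 0.005 m and x of cover_strike in the frame of logger_bay above -0.005 m and z of cover_strike in the frame of logger_bay above 0.09 m and angle between the z axis of cover and the x axis of logger_bay, either way round below 0.05 rad and value of joint catch below 0.0015 m and linear speed of cover below 0.01 m/s); the robot touches nothing.
It fails at once if the wash bottle is shifted by more than 30 mm or tipped by more than 20 degrees (distance of wash_bottle from where it was at the start of the episode above 0.03 m or angle between wash_bottle's own z axis and vertical above 0.35 rad).
It fails at once if the vial is shifted by more than 30 mm or tipped by more than 20 degrees (distance of vial_4 from where it was at the start of the episode above 0.03 m or angle between vial_4's own z axis and vertical above 0.35 rad).
It fails at once if the beaker is shifted by more than 30 mm or tipped by more than 20 degrees (distance of beaker from where it was at the start of the episode above 0.03 m or angle between beaker's own z axis and vertical above 0.35 rad).
It fails at once if the sample pot is shifted by more than 30 mm or tipped by more than 20 degrees (distance of sample_pot from where it was at the start of the episode above 0.03 m or angle between sample_pot's own z axis and vertical above 0.35 rad).
It also fails if it takes over 58 s, if anything falls off the work surface, if the arm or the gripper's body presses on something with over 40 N, if the wrist force passes 120 N, or if a joint passes its speed limit or range.

## Working session

There is one attempt and no reset: what is moved stays moved. The work goes in short steps, each a Python script; the robot and the scene stay as the last script left them, time stands still between calls to the robot, and variables do not carry over. Pictures are saved under pics/ and viewed, at most 10 in all, crops included, and the job is handed in when it is done.

```bash
ls; mkdir -p pics; python3 - <<'E'
from station import ctrl, get_state, vision, ticket, models
import cv2, numpy as np
for n in("side","top"):
    im,d=vision.grab_frame(n); cv2.imwrite(f"pics/{n}0.png",im); np.savez(f"pics/{n}0.npz",im=im,d=d)
    c=vision.camera_info(n); print(n,c["mtx"].round(1).tolist(),c["R"].round(3).tolist(),c["t"].round(3).tolist())
    for t in("cover","logger","wash_bottle","vial_4","beaker","sample_pot","catch"):
        print(t,[(np.round(r["point"]).tolist(),round(r["p"],2)) for r in models.recognise(n,t)])
print(ctrl.pinch_z,get_state()["time"])
E
```

```text
pics
side [[451.1, 0.0, 254.5], [0.0, 451.1, 187.9], [0.0, 0.0, 1.0]] [[-0.999, -0.049, 0.021], [-0.045, 0.576, -0.816], [0.028, -0.816, -0.577]] [0.488, 0.118, 1.48]
cover [([259.0, 185.0], 0.54), ([262.0, 153.0], 0.51)]
logger [([244.0, 259.0], 0.71)]
wash_bottle [([260.0, 125.0], 0.63)]
vial_4 [([271.0, 202.0], 0.58)]
beaker [([263.0, 329.0], 0.78)]
sample_pot [([241.0, 202.0], 0.88)]
catch [([250.0, 236.0], 0.4)]
top [[379.1, 0.0, 254.0], [0.0, 379.1, 191.0], [0.0, 0.0, 1.0]] [[-0.012, -1.0, 0.003], [-0.984, 0.011, -0.18], [0.18, -0.005, -0.984]] [-0.02, 0.499, 1.274]
cover [([302.0, 196.0], 0.95), ([355.0, 199.0], 0.8)]
logger [([172.0, 189.0], 0.74)]
wash_bottle [([401.0, 187.0], 0.96)]
vial_4 [([259.0, 214.0], 0.53)]
beaker [([101.0, 210.0], 0.65)]
sample_pot [([258.0, 181.0], 0.86)]
catch []
-0.0187 0.8
```

```bash
python3 - <<'E'
import cv2, numpy as np
t=cv2.imread("pics/top0.png")[110:290,70:470]; s=cv2.imread("pics/side0.png")[90:370,130:390]
cv2.imwrite("pics/a.png",cv2.resize(t,(800,360),interpolation=3)); cv2.imwrite("pics/b.png",cv2.resize(s,(557,600),interpolation=3))
E
```

```text
(no output)
```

View pics/a.png

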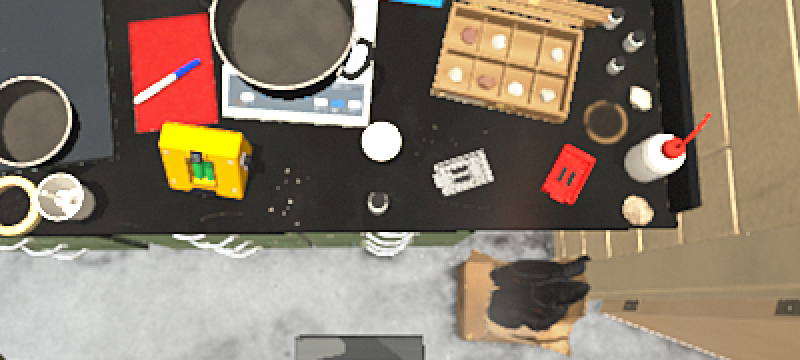

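View pics/b.png

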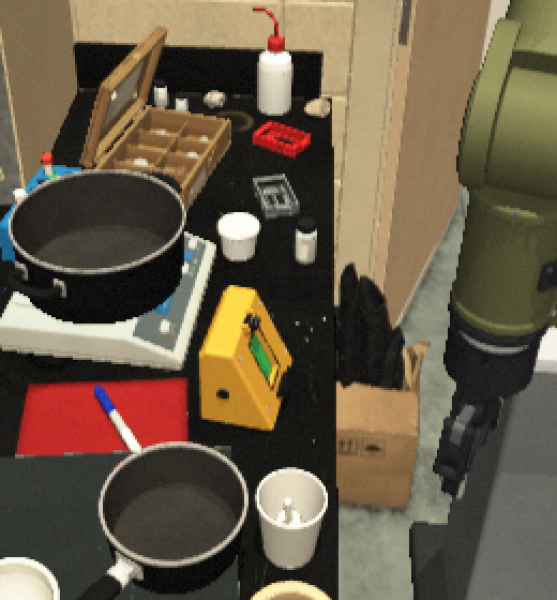

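In the top picture (2x crop) the grey tray is at pixel (302,196) and the red look-alike at (355,199). The grey one is the cover. The logger is at (172,189), with its face towards the robot. Next I'll confirm the cover in a crop and fit the poses.

```bash
cat > h.py <<'E'
from station import ctrl, get_state, vision, ticket, models
import cv2, numpy as np
from scipy.optimize import least_squares
from scipy.spatial.transform import Rotation as Ro
def cloud(n,d,mask):
    c=vision.camera_info(n); K=c["mtx"]; v,u=np.nonzero(mask&(d>0)); z=d[v,u]
    P=np.c_[(u-K[0,2])/K[0,0]*z,(v-K[1,2])/K[1,1]*z,z]
    return (P-c["t"])@c["R"]
def px(n,X):
    c=vision.camera_info(n); p=(np.atleast_2d(X)@np.asarray(c["R"]).T+c["t"])@np.asarray(c["mtx"]).T
    return p[:,:2]/p[:,2:]
E
cat > m.py <<'E'
from h import *
Y=[]
for n in("side","top"):
    f=np.load(f"pics/{n}0.npz"); im,d=f["im"],f["d"]; h=cv2.cvtColor(im,cv2.COLOR_BGR2HSV)
    y=((h[...,0]>17)&(h[...,0]<32)&(h[...,1]>160)&(h[...,2]>80)).astype(np.uint8)
    k,l,s,_=cv2.connectedComponentsWithStats(y); y=l==1+np.argmax(s[1:,4])
    P=cloud(n,d,y); P=P[(P[:,2]>.01)&(P[:,2]<.14)]; print(n,len(P),P.min(0).round(3),P.max(0).round(3),np.median(P,0).round(3)); Y.append(P)
t=np.radians(25)
def res(p,P):
    c,s=np.cos(p[2]),np.sin(p[2]); q=P[:,:2]-p[:2]; X=c*q[:,0]+s*q[:,1]; V=-s*q[:,0]+c*q[:,1]; Z=P[:,2]
    # p[:2] = bay origin
    return np.max([-(X*np.cos(t)-(Z-.026)*np.sin(t)),np.abs(V)-.066,Z-.126,X-.0885],0)
for P in(Y[0],Y[1],np.vstack(Y)):
    m=np.median(P,0)
    r=min((least_squares(res,[m[0]-.03,m[1],a],args=(P,),loss="soft_l1",f_scale=.002) for a in(-.4,-.2,0,.2,.4)),key=lambda r:r.cost)
    print("bay",r.x.round(4),np.sqrt(np.median(r.fun**2)).round(4))
for n in("top","side"):
    for r in models.masks_of(n,"cover"):
        f=np.load(f"pics/{n}0.npz"); m=r["mask"]; P=cloud(n,f["d"],m); print(n,np.round(r["point"]),m.sum(),np.median(f["im"][m],0))
        Q=P[(P[:,2]<.035)]; b=cv2.minAreaRect((Q[:,:2]*1000).astype(np.float32)); print(b,np.percentile(P[:,2],[2,10,50,90,98]).round(4))
    for t_ in("vial_4","wash_bottle","sample_pot","beaker"):
        r=models.masks_of(n,t_)[0]; P=cloud(n,np.load(f"pics/{n}0.npz")["d"],r["mask"]); print(t_,np.median(P,0).round(3))
a=np.load("pics/top0.npz")["im"][172:222,272:380]; b=np.load("pics/side0.npz")["im"][135:215,225:325]
cv2.imwrite("pics/c.png",np.vstack([cv2.resize(a,(756,350),interpolation=2),cv2.copyMakeBorder(cv2.resize(b,(310,248),interpolation=2),0,0,0,446,0)]))
E
python3 m.py
```

```text
side 1910 [0.445 0.184 0.01 ] [0.559 0.327 0.135] [0.512 0.301 0.083]
top 1144 [0.443 0.181 0.01 ] [0.579 0.344 0.134] [0.501 0.243 0.113]
bay [ 0.4609  0.2599 -0.1635] 0.001
bay [ 0.4595  0.261  -0.1667] 0.0012
bay [ 0.4603  0.2602 -0.1661] 0.0011
top [300. 196.] 448 [196. 209. 213.]
((480.2123718261719, -192.69847106933594), (59.32124328613281, 99.14965057373047), 17.889312744140625) [-0.0031 -0.0001  0.0057  0.0214  0.0244]
top [355. 198.] 436 [ 55.  65. 255.]
((474.4189453125, -382.5558166503906), (62.89536666870117, 96.3156967163086), 58.20333480834961) [-0.0019  0.0001  0.0055  0.0217  0.0254]Traceback (most recent call last):
  File "m.py", line 22, in <module>
    r=models.masks_of(n,t_)[0]; P=cloud(n,np.load(f"pics/{n}0.npz")["d"],r["mask"]); print(t_,np.median(P,0).round(3))
      ~~~~~~~~~~~~~~~~~~~~~^^^
IndexError: list index out of range
```

```bash
sed -i 's/^        r=models.masks_of(n,t_)\[0\];/        r=(models.masks_of(n,t_)+[None])[0]\n        if r is None: continue\n       /' m.py; sed -i '/^for P in(Y/,/^    print("bay"/d' m.py; sed -i 's/^        P=cloud/        P=cloud/' m.py; python3 m.py
```

```text
side 1910 [0.445 0.184 0.01 ] [0.559 0.327 0.135] [0.512 0.301 0.083]
top 1144 [0.443 0.181 0.01 ] [0.579 0.344 0.134] [0.501 0.243 0.113]
top [300. 196.] 448 [196. 209. 213.]
((480.2123718261719, -192.69847106933594), (59.32124328613281, 99.14965057373047), 17.889312744140625) [-0.0031 -0.0001  0.0057  0.0214  0.0244]
top [355. 198.] 436 [ 55.  65. 255.]
((474.4189453125, -382.5558166503906), (62.89536666870117, 96.3156967163086), 58.20333480834961) [-0.0019  0.0001  0.0055  0.0217  0.0254]
wash_bottle [ 0.49  -0.504  0.109]
sample_pot [ 0.533 -0.051  0.053]
beaker [0.438 0.499 0.057]
side [257. 183.] 336 [86.5 94.5 95. ]
((482.69970703125, -203.22174072265625), (71.0569839477539, 125.04296112060547), 15.53935432434082) [0.0001 0.0023 0.0095 0.0235 0.0258]
side [262. 152.] 312 [ 30.  32. 168.]
((489.53546142578125, -397.66851806640625), (91.08598327636719, 141.11349487304688), 37.953792572021484) [-0.0012  0.0022  0.0114  0.0233  0.0256]
vial_4 [ 0.431 -0.032  0.044]
wash_bottle [ 0.501 -0.498  0.081]
sample_pot [ 0.538 -0.034  0.05 ]
beaker [0.44  0.495 0.061]
```

View pics/c.png

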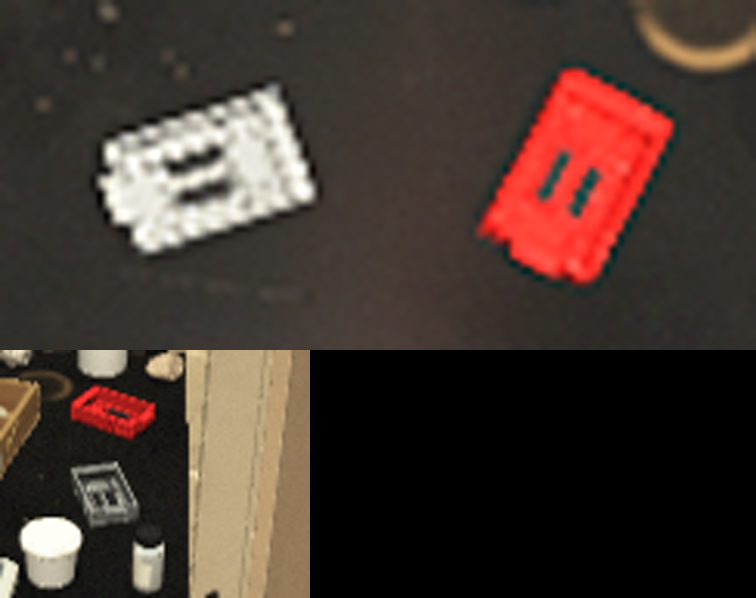

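The enlarged crop shows the grey cover hollow side up. Its strike plate is at about (118,195) in the crop, the left (+y) end, and its lip is at the right end, about (300,145). The red tray at (355,199) is the look-alike. The cover's x axis is therefore about (0.31,-0.95), and I'll check reachability along the planned chain of moves.

```bash
cat >> h.py <<'E'
UP=np.array([0,0,1.])
def T(x,z,o):      # frame from x, z axes and origin
    M=np.eye(4); M[:3,0]=x; M[:3,2]=z; M[:3,1]=np.cross(z,x); M[:3,3]=o; return M
def quat(M): return Ro.from_matrix(M[:3,:3]).as_quat(scalar_first=True)
def grip(a,x,z,s=1):   # tool in cover frame: tool z=(cos a,0,sin a), closing along s*y
    v=np.array([np.cos(a),0,np.sin(a)]); y=np.array([0,s,0.]); return T(np.cross(y,v),v,[x,0,z])
def go(M,lin=False,v=.15):
    (ctrl.movel(M[:3,3],quat(M),max_speed=v) if lin else ctrl.movep(M[:3,3],quat(M)))
def up(M,d): M=M.copy(); M[2,3]+=d; return M
def back(M,d): M=M.copy(); M[:3,3]-=d*M[:3,2]; return M
def f(): return np.round(get_state()["contact_force"],1)
c=np.radians(17.89); hv=np.array([np.sin(c),-np.cos(c),0])
C0=T(hv,UP,[.4813,-.1960,0])              # cover at the start
C1=T(-UP,hv,[.465,-.17,.046])             # standing on its lip end
A1=np.radians(-50); A2=np.radians(20)
yaw=-.166; n=np.array([np.cos(yaw),np.sin(yaw),0]); l=np.array([-n[1],n[0],0]); t25=np.radians(25)
B=T(np.cos(t25)*n-np.sin(t25)*UP, np.sin(t25)*n+np.cos(t25)*UP, [.4603,.2602,.026])
def fit(th,lx,lz,ly=0):  # cover pose with lip point at (lx,ly,lz) in the bay, open by th
    z=np.array([np.cos(th),0,np.sin(th)]); x=np.array([np.sin(th),0,-np.cos(th)])
    M=T(x,z,[0,0,0]); M[:3,3]=np.array([lx,ly,lz])-M[:3,:3]@[.046,0,.020]; return B@M
E
python3 - <<'E'
from h import *
for s in(1,-1):
    G1=grip(A1,0,.008,s)
    for s2 in(1,-1):
        G2=grip(A2,-.010,.010,s2)
        for nm,M in dict(pre=back(C0@G1,.1),g=C0@G1,st=C1@G1,re=C1@G2,hk=fit(.3,-.0045,.03)@G2,cl=fit(.15,-.003,0)@G2).items():
            q=ctrl.ik(M[:3,3],quat(M)); print(s,s2,nm,None if q is None else np.round(q,2))
E
```

```text
1 1 pre [-0.64  0.64  0.55  2.35  1.23  0.4  -1.07]
1 1 g [-0.33  0.79  0.33  2.35  1.83  0.46 -1.63]
1 1 st [ 0.71  0.95 -0.14  1.53 -0.39  1.41  1.12]
1 1 re [-0.15  0.55  0.35  2.23  0.52  0.27 -0.05]
1 1 hk [-0.56  0.44 -0.14  2.05  0.42  0.55  0.37]
1 1 cl [-0.43  0.52 -0.22  1.98  0.27  0.63  0.57]
1 -1 pre [-0.64  0.64  0.55  2.35  1.23  0.4  -1.07]
1 -1 g [-0.33  0.79  0.33  2.35  1.83  0.46 -1.63]
1 -1 st [ 0.71  0.95 -0.14  1.53 -0.39  1.41  1.12]
1 -1 re [ 0.34  0.54 -0.36  2.22  1.11  0.58  2.49]
1 -1 hk [-1.03  0.49  0.55  2.06 -0.23  0.5  -2.11]
1 -1 cl [-0.89  0.56  0.47  1.99 -0.35  0.62 -1.95]
-1 1 pre [ 0.03  0.59 -0.45  2.34  1.36  0.97  1.87]
-1 1 g [ 0.07  0.76 -0.28  2.35  1.68  0.88  1.68]
-1 1 st [ 0.19  1.18  0.95  1.54 -0.92  1.88 -1.39]
-1 1 re [-0.15  0.55  0.35  2.23  0.52  0.27 -0.05]
-1 1 hk [-0.56  0.44 -0.14  2.05  0.42  0.55  0.37]
-1 1 cl [-0.43  0.52 -0.22  1.98  0.27  0.63  0.57]
-1 -1 pre [ 0.03  0.59 -0.45  2.34  1.36  0.97  1.87]
-1 -1 g [ 0.07  0.76 -0.28  2.35  1.68  0.88  1.68]
-1 -1 st [ 0.19  1.18  0.95  1.54 -0.92  1.88 -1.39]
-1 -1 re [ 0.34  0.54 -0.36  2.22  1.11  0.58  2.49]
-1 -1 hk [-1.03  0.49  0.55  2.06 -0.23  0.5  -2.11]
-1 -1 cl [-0.89  0.56  0.47  1.99 -0.35  0.62 -1.95]
```

```bash
python3 - <<'E'
from h import *
G=grip(A1,0,.008); P=C0@G
go(up(back(P,.08),.08)); go(back(P,.06)); print(get_state()["time"],f())
go(P,True,.08); print(f()); ctrl.close_gripper(60); s=get_state(); print(s["time"],s["width"],s["tcp_pos"],P[:3,3],s["gripper_force"],f())
E
```

```text
4.5417 [-0.1  0.2  0.7]
[ 0.3  0.5 -0.4]
5.8417 0.0565247840318814 [ 0.48171782 -0.19544069  0.00871775] [ 0.4813 -0.196   0.008 ] 62.237995862960815 [-2.   6.6 10.1]
```

```bash
python3 - <<'E'
from h import *
G=grip(A1,0,.008); P=C0@G
go(up(P,.10),True,.15)
m=T((hv-UP)/2**.5,(hv+UP)/2**.5,[.47,-.18,.16])
go(m@G); print(get_state()["time"],get_state()["width"],f())
go(up(C1@G,.04)); print(get_state()["time"],get_state()["width"],f())
im,_=vision.grab_frame("side"); im2,_=vision.grab_frame("top")
cv2.imwrite("pics/d.png",np.hstack([cv2.resize(im[60:240,180:320],(420,540)),cv2.resize(im2[120:270,250:355],(378,540))]))
go(up(C1@G,.006),True,.08)
f0=np.array(get_state()["contact_force"])
for i in range(12):
    go(up(C1@G,.005-.001*i),True,.02); d=np.array(get_state()["contact_force"])-f0; print(i,d.round(1))
    if np.linalg.norm(d)>2.5: break
print(get_state()["time"],get_state()["tcp_pos"])
E
```

```text
8.3417 0.05637689649275125 [-0.2  0.1 -1. ]
9.0 0.05657879539275883 [ 0.1  0.9 -0.7]
0 [-0.5  0.2 -0.5]
1 [-1.1  0.3  0.3]
2 [-1.5 -0.3  0.6]
3 [-2.4 -2.   5.8]
10.675 [ 0.46749752 -0.17758309  0.04871961]
```

View pics/d.png

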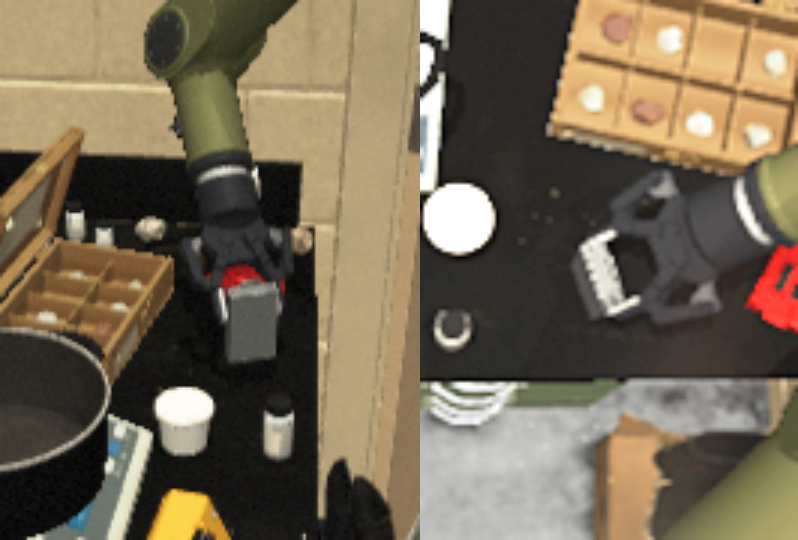

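The picture shows the cover upright in the gripper, lip end down and outer face towards the vial. It has now made contact with the bench. I'll release it, back off and measure it.

```bash
python3 - <<'E'
from h import *
G=grip(A1,0,.008); P=up(C1@G,.002)
ctrl.ungrasp(); go(back(P,.07),True,.12); go(up(back(P,.10),.12)); print(get_state()["time"])
for n in("top","side"):
    im,d=vision.grab_frame(n); np.savez(f"pics/{n}1.npz",im=im,d=d)
    for r in models.masks_of(n,"cover"):
        m=r["mask"]; Q=cloud(n,d,m)
        Q=(Q-C1[:3,3])@C1[:3,:3]   # in expected cover frame
        print(n,np.round(r["point"]),r["p"],m.sum(),np.percentile(Q,[2,10,50,90,98],axis=0).round(4).tolist())
a=np.load("pics/top1.npz")["im"][165:225,265:325]; b=np.load("pics/side1.npz")["im"][150:220,225:295]
cv2.imwrite("pics/e.png",np.hstack([cv2.resize(a,(400,400),interpolation=2),cv2.resize(b,(400,400),interpolation=2)]))
E
```

```text
12.425
top [352. 203.] 0.86 244 [[0.0215, -0.0959, 0.1588], [0.024, -0.0887, 0.1674], [0.0397, -0.0677, 0.1938], [0.046, -0.0437, 0.2308], [0.0479, -0.0279, 0.2407]]
top [300. 195.] 0.52 172 [[-0.052, -0.0321, -0.002], [-0.0486, -0.0282, -0.0017], [-0.0433, -0.0044, 0.0033], [0.013, 0.0186, 0.016], [0.0343, 0.0234, 0.018]]
side [266. 177.] 0.95 359 [[-0.051, -0.0253, -0.0054], [-0.0478, -0.0197, -0.0032], [-0.0152, 0.0021, 0.0009], [0.0291, 0.0244, 0.0086], [0.038, 0.0279, 0.0202]]
side [260. 154.] 0.73 289 [[0.0199, -0.096, 0.1568], [0.0222, -0.084, 0.1668], [0.0337, -0.0498, 0.209], [0.0422, -0.0122, 0.246], [0.0459, -0.0021, 0.258]]
```

View pics/e.png

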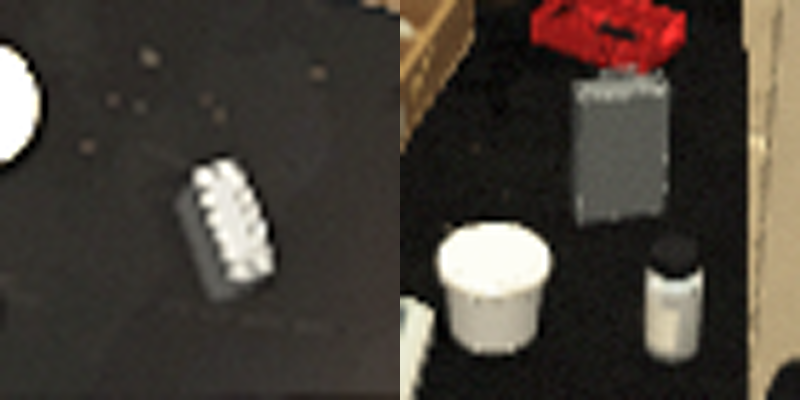

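```bash
python3 - <<'E'
from h import *
for n,i in(("side",0),("top",1)):
    F=np.load(f"pics/{n}1.npz"); m=np.zeros((384,512),np.uint8); v=px(n,C1[:3,3]+UP*.0)[0]; 
    R=np.zeros((384,512),bool); R[int(v[1])-45:int(v[1])+45,int(v[0])-45:int(v[0])+45]=True
    Q=(cloud(n,F["d"],R)-C1[:3,3])@C1[:3,:3]
    k=(abs(Q[:,0])<.035)&(abs(Q[:,1])<.026)&(abs(Q[:,2])<.009); q=Q[k]
    r=least_squares(lambda p:q[:,2]-p[0]-p[1]*q[:,1]-p[2]*q[:,0],[0,0,0],loss="soft_l1",f_scale=.001); print(n,k.sum(),r.x.round(4))
    k=(Q[:,0]<-.038)&(Q[:,0]>-.06)&(abs(Q[:,1])<.05)&(abs(Q[:,2])<.04); q=Q[k]; b=cv2.minAreaRect((q[:,[1,2]]*1000).astype(np.float32)); print("rim",k.sum(),b)
P=C1@grip(A1,0,.008); print(np.linalg.inv(C1)@np.r_[.46749752,-.17758309,.04871961,1]-np.array([0,0,.008,1]))
E
```

```text
side 236 [ 0.0003 -0.0212 -0.0108]
rim 98 ((0.9560985565185547, 9.671910285949707), (55.83248519897461, 32.803585052490234), 0.36337244510650635)
top 46 [-0.0014  0.0103  0.0024]
rim 124 ((-3.040752410888672, 9.35462760925293), (22.758798599243164, 58.984657287597656), 89.99102020263672)
[-2.71961000e-03  4.73065707e-05 -1.63528268e-05  0.00000000e+00]
```

```bash
python3 - <<'E'
from h import *
G=grip(A2,-.010,.010); P=C1@G
go(up(back(P,.1),.06)); go(back(P,.07)); print(get_state()["time"],f()); go(P,True,.1); print(f())
ctrl.close_gripper(60); s=get_state(); print(s["time"],s["width"],np.round(s["tcp_pos"]-P[:3,3],4),f())
go(up(P,.12),True,.15); print(get_state()["width"],f())
M=fit(.3,-.0045,.06)@G; go(up(M,.06)); go(M,True,.1)
s=get_state(); print(s["time"],s["width"],np.round(s["tcp_pos"]-M[:3,3],4),f())
for n in("side","top"): im,d=vision.grab_frame(n); np.savez(f"pics/{n}2.npz",im=im,d=d)
a=np.load("pics/top2.npz")["im"][150:235,140:225]; b=np.load("pics/side2.npz")["im"][195:310,190:305]
cv2.imwrite("pics/f.png",np.hstack([cv2.resize(a,(400,400),interpolation=2),cv2.resize(b,(400,400),interpolation=2)]))
E
```

```text
14.0667 [ 0.  -0.4 -0.1]
[ 0.3 -0.4 -0.5]
15.2917 0.05713561389870733 [0.0003 0.0001 0.0008] [-2.4  1.8  8.1]
0.057267471157256285 [-0.1 -0.6 -1.5]
18.5833 0.05693628124617338 [0.0003 0.0001 0.0004] [ 0.4  1.  -1.2]
```

View pics/f.png

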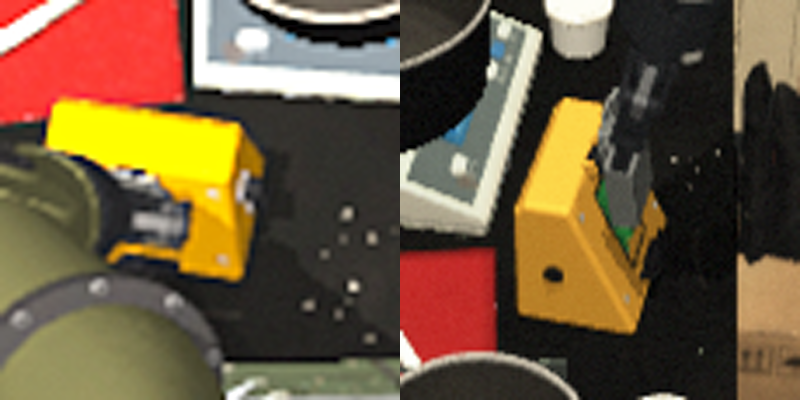

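The side view shows the cover held upright in front of the bay, lip end above the ledge and clear of everything. I'll lower it under force control.

```bash
python3 - <<'E'
from h import *
G=grip(A2,-.010,.010)
go(fit(.3,-.0045,.014)@G,True,.1); f0=np.array(get_state()["contact_force"]); print(f0.round(1))
for z in np.arange(.012,-.0045,-.0015):
    M=fit(.3,-.0045,z)@G; go(M,True,.03); s=get_state(); d=np.array(s["contact_force"])-f0
    print(round(z,4),(d@B[:3,:3]).round(1),((s["tcp_pos"]-M[:3,3])@B[:3,:3]*1000).round(1))
    if np.linalg.norm(d)>5: break
print(s["time"],s["width"])
E
```

```text
[ 0.8 -0.2 -0.3]
0.012 [-1.1  0.7 -1.4] [0.2 0.1 0.5]
0.0105 [-0.9  0.2  0. ] [ 0.  -0.1  0. ]
0.009 [-0.5 -0.2 -0.4] [-0.1 -0.  -0.2]
0.0075 [ 0.3  1.1 -1.3] [-0.  -0.  -0.1]
0.006 [-1.1 -0.6 -1.8] [-0.  -0.1 -0.1]
0.0045 [0.6 0.4 0.6] [0.2 0.1 0.1]
0.003 [2.9 0.7 1.6] [0.5 0.2 0.6]
0.0015 [ 3.7 -0.4  4.1] [1.  0.3 1.1]
21.2917 0.057090884010162025
```

The lip touched the ramp at z ≈ 2 mm, so it is inside the groove. I'll ease it towards the face and swing it.

```bash
python3 - <<'E'
from h import *
G=grip(A2,-.010,.010)
for th,x,z in((.3,-.0035,.0015),(.3,-.0025,.0005),(.27,-.0025,.0005),(.24,-.0025,.0005),(.21,-.0025,.0005),(.18,-.0025,.0005),(.16,-.0025,.0005)):
    M=fit(th,x,z)@G; go(M,True,.04); s=get_state(); d=np.array(s["contact_force"])
    print(th,(d@B[:3,:3]).round(1),((s["tcp_pos"]-M[:3,3])@B[:3,:3]*1000).round(1))
    if np.linalg.norm(d)>12: break
print(s["time"],s["width"])
im,_=vision.grab_frame("side"); im2,_=vision.grab_frame("top")
cv2.imwrite("pics/g.png",np.hstack([cv2.resize(im2[150:235,140:225],(400,400),interpolation=2),cv2.resize(im[215:305,200:290],(400,400),interpolation=2)]))
E
```

```text
0.3 [ 3.2 -0.4  4.9] [0.5 0.3 0.7]
0.3 [-1.8 -1.2 11. ] [0.1 0.4 1. ]
0.27 [-1.2 -0.5 10. ] [0.2 0.2 0.6]
0.24 [-0.7 -0.7  8.2] [ 0.1 -0.   0.3]
0.21 [-1.8 -1.3  8.7] [-0.1  0.   0.2]
0.18 [-2.  -1.6  8.9] [-0.3  0.1  0.1]
0.16 [-1.9 -0.4  9.5] [-0.4  0.1  0.1]
23.0417 0.0573415549374851
```

View pics/g.png

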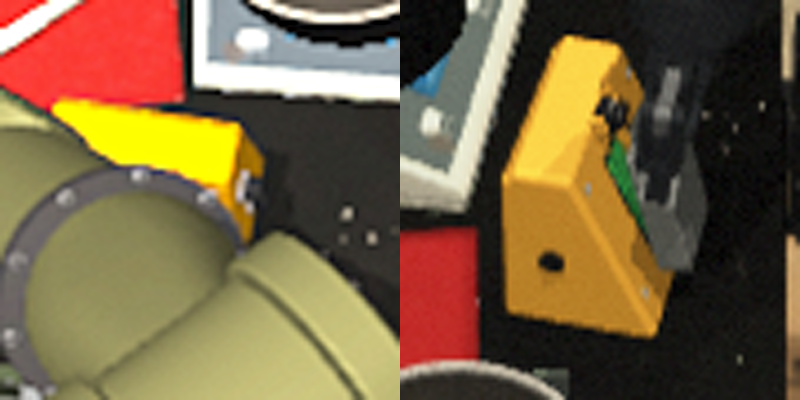

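The cover is hooked at the ledge and leaning about 9° open, with the green cells still visible behind it. I'll continue the swing until it meets the catch, then release.

```bash
python3 - <<'E'
from h import *
G=grip(A2,-.010,.010)
for th in(.14,.12,.10,.085,.07):
    M=fit(th,-.0025,.001)@G; go(M,True,.03); s=get_state(); d=np.array(s["contact_force"])@B[:3,:3]
    print(th,d.round(1),((s["tcp_pos"]-M[:3,3])@B[:3,:3]*1000).round(1))
    if d[0]<-5: break
ctrl.ungrasp(); ctrl.pause(.3); print(f()); go(back(M,.05),True,.1); go(back(M,.11),True,.2); print(get_state()["time"],f())
for n in("side","top"): im,d=vision.grab_frame(n); np.savez(f"pics/{n}3.npz",im=im,d=d)
a=np.load("pics/top3.npz")["im"][150:235,140:225]; b=np.load("pics/side3.npz")["im"][215:305,200:290]
cv2.imwrite("pics/i.png",np.hstack([cv2.resize(a,(400,400),interpolation=2),cv2.resize(b,(400,400),interpolation=2)]))
E
```

```text
0.14 [-1.9 -1.1  6.5] [-0.3 -0.  -0.3]
0.12 [-1.5 -1.   6.7] [-0.3 -0.  -0.2]
0.1 [-2.1 -0.6  7.8] [-0.5  0.1 -0.3]
0.085 [-2.6 -1.5  7.6] [-0.5  0.1 -0.2]
0.07 [-3.1 -1.2  7.4] [-0.4  0.1 -0.2]
[-0.1 -0.6  0.3]
26.1917 [ 0.4 -0.3 -0.8]
```

View pics/i.png

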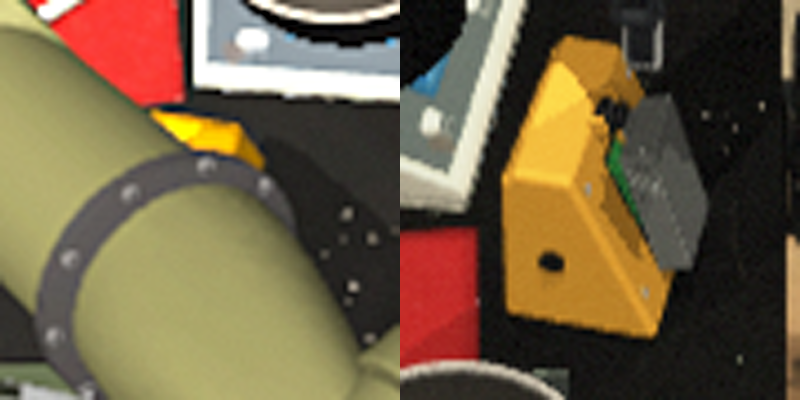

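The cover rests leaning on the catch with its lip in the ledge. Next I'll push the upper part home with shut fingers.

```bash
python3 - <<'E'
from h import *
b=np.radians(60)
v=np.array([np.sin(b),0,-np.cos(b)]); y=np.array([0,1.,0])
def W(x,z=.074): return B@T(np.cross(y,v),v,[x,0,z])
if (np.linalg.inv(fit(.1,-.002,0)@grip(A2,-.01,.01))[:3,:3]@W(0)[:3,1])[1]<0: y=-y
ctrl.close_gripper(40); go(W(-.10)); go(W(-.045),True,.15); f0=np.array(get_state()["contact_force"]); print(get_state()["time"],f0.round(1))
for x in np.arange(-.042,-.012,.001):
    go(W(x),True,.03); s=get_state(); d=(np.array(s["contact_force"])-f0)@B[:3,:3]; print(round(x,3),d.round(1),round((s["tcp_pos"]-W(x)[:3,3])@B[:3,0]*1000,1))
    if d[0]<-16: break
ctrl.pause(.2); print(f())
go(W(-.08),True,.15); go(up(W(-.16),.10)); print(get_state()["time"])
for n in("side","top"): im,d=vision.grab_frame(n); np.savez(f"pics/{n}4.npz",im=im,d=d)
a=np.load("pics/top4.npz")["im"][150:235,140:225]; c=np.load("pics/side4.npz")["im"][215:305,200:290]
cv2.imwrite("pics/j.png",np.hstack([cv2.resize(a,(400,400),interpolation=2),cv2.resize(c,(400,400),interpolation=2)]))
F=np.load("pics/side4.npz"); u=px("side",B[:3,3]+B[:3,2]*.05)[0].astype(int); R=np.zeros((384,512),bool); R[u[1]-50:u[1]+50,u[0]-50:u[0]+50]=True
Q=(cloud("side",F["d"],R)-B[:3,3])@B[:3,:3]; k=(abs(Q[:,1])<.024)&(Q[:,2]>.01)&(Q[:,2]<.085)&(Q[:,0]>-.04)&(Q[:,0]<-.005); q=Q[k]
r=least_squares(lambda p:q[:,0]-p[0]-p[1]*(q[:,2]-.05)-p[2]*q[:,1],[0,0,0],loss="soft_l1",f_scale=.001); print(k.sum(),r.x.round(4))
E
```

```text
28.85 [-0.9 -0.4  0.4]
-0.042 [ 1.2  0.1 -0.3] -0.5
-0.041 [ 1.3  0.6 -0.3] -0.2
-0.04 [ 1.2  0.9 -0.9] 0.0
-0.039 [ 1.2  0.4 -0.2] 0.1
-0.038 [ 0.6  1.5 -0.5] 0.1
-0.037 [ 1.9  1.1 -0.9] 0.1
-0.036 [1.5 0.3 0.4] 0.0
-0.035 [-2.5  0.   1.4] -0.1
-0.034 [-4.4  0.3  2. ] -0.1
-0.033 [-3.9  0.3  2.9] -0.1
-0.032 [-4.6  0.3  3.6] -0.1
-0.031 [-5.8 -0.6  3.9] -0.0
-0.03 [-5.8  1.3  3.9] -0.0
-0.029 [ 1.5  1.1 -0.2] 0.2
-0.028 [0.6 0.  0.2] 0.2
-0.027 [ 0.3  0.4 -0.4] 0.1
-0.026 [-0.4  1.1  0.8] -0.0
-0.025 [ 1.3  1.3 -0.6] 0.1
-0.024 [-3.4  0.2  2.8] -0.3
-0.023 [-15.5  -1.8   5.9] -1.0
-0.022 [-24.9  -2.1  10.7] -1.8
[-18.6  -0.1  20.7]
35.4917
198 [-0.0216 -0.002   0.0005]
```

View pics/j.png

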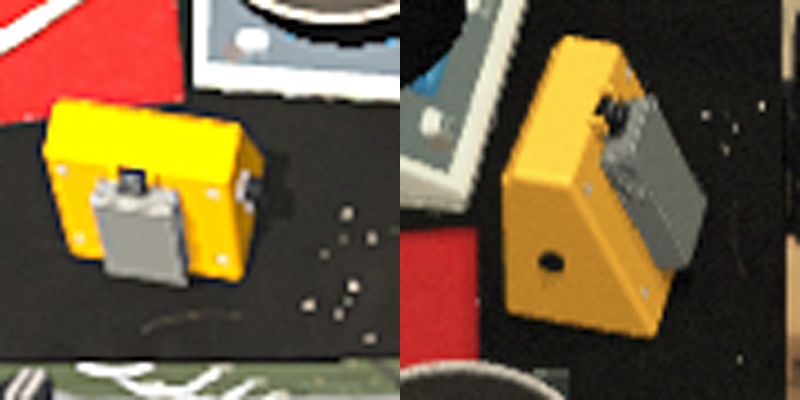

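The cover sits flush: the push force dropped as the catch snapped over, and the fitted outer face is at -21.6 mm against an expected -22 mm, with 0.002 rad tilt. The catch nose is over the strike plate and the robot is clear, so I'm handing in.

```bash
python3 -c "
from h import *
print(f(), ticket.close_job(), get_state()['time'])"
```

```text
the job is handed in; nothing more can be done
the job is handed in; nothing more can be done
```

The cover is turned over, hooked and swung shut with the catch snapped over it; it sits flush, the arm is clear, the bottle, vial, beaker and pot were not touched as far as I could tell, and I handed the job in at about 36 s of the 58 s allowed (the judge's result was not shown to me).

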